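# Unload and lift the contact probe off a sample disc

### The arm

A 6-joint arm with a two-finger parallel gripper is mounted at the origin on the work surface. World frame = base frame: x ahead of the robot, y to its left, z up, the work surface at z = 0. Lengths are in m, angles in rad, forces in N, time in s.
With the tool pointing down it reaches from about 0.25 to 0.775 m from the base axis. Payload 4 kg.
Tool frame: the origin (TCP) lies midway between the tips of the shut fingers; the grasp point (between the pads) lies 19 mm behind it (robot.grasp_offset is the distance from the TCP to the grasp point, in m); z points along the fingers, y is the direction in which the jaws open and shut (so a half turn about z gives the same grasp; the last joint's range is limited). The gripper opens to 94 mm and grips with 3 to 60 N. Pads are 16 mm wide; open, the fingers measure 119 mm over their backs; the gripper's body (75 mm by 177 mm) begins 78 mm behind the grasp point.
Start: joints at [1.171, 0.087, 1.371, -0, 1.684, -0.103], TCP at [0.161, 0.526, 0.206] pointing down, gripper open.
Joint ranges: [-3.1, 3.1], [-0.76, 2.03], [0.27, 2.55], [-1.08, 4.22], [0.17, 2.65], [-2.57, 2.57]. Speed limits (rad/s): [2.79, 2.79, 3.14, 3.14, 3.14, 3.14].

### API

Orientations are given as [roll, pitch, yaw] about the fixed x, y, z axes, in that order (R = Rz(yaw) Ry(pitch) Rx(roll)).
In Python, from bench import status, viewer, order, robot gives the robot as it stands. The module is installed in compiled form; this text tells all that it offers.
- The arm moves only by the tool move_arm, never from a script. Its argument "targets" is a list of rows, each a list of 3 entries, a list of its own where there are three numbers: the shift along the tool's x, y, z in mm, then the turn, a rotation vector about the tool's x, y, z in degrees, then the opening, from -1 (shut) to 1 (fully open). A call has 1 to 20 rows; each row is the pose to reach, as a shift and turn from the pose commanded when the call began, along the tool's axes at that moment; what a row does not reach only later rows make up. A row lasts 1/8 s, in which the tool goes at most 62.5 mm and 10.7 degrees, less where a joint would pass 70% of its speed; a pose out of reach is approached as far as the arm can. A call with a gripper value outside its range is refused whole. The fingers move at their own pace and stop on an object; the grip force is fixed at half the most. Time passes only in rows, so rows that repeat a pose let the fingers close. It gives the time, the measured TCP pose, the force and the opening at its end, in the units of the state.
- status.get_obs(): the state, without advancing time (a new reading comes with each control period).
- viewer.snapshot(name): name is "side" or "top"; returns the picture (400x640x3 uint8, red, green, blue); there is no depth.
- viewer.camera_model(name): a dict with "K" (3x3 intrinsics, pixels), "D" ([k1, k2, p1, p2, k3] as OpenCV has them; the pictures are not rectified), "xyz" and "attitude" of the camera in the world. Camera axes: x right, y up, looking along -z (the intrinsics and any distortion apply to the point x, -y, -z); pixel columns grow to the right and rows downward; lengths in m; the calibration is good to about 2 mm. A picture is of the moment at which its call begins. camera_model takes no time and is no camera call.
- order.close_job(): hands the job in, once; it reports no verdict.
The state is a dict: "time": time; "joint_positions": joint angles; "qvel": joint speeds; "joint_torque": joint torques, N m; "tool_pos": TCP position; "ee_rot": TCP orientation; "wrist_force": force on the tool from outside, world axes, zero at the start; "wrist_torque": the same for the moment, N m; "width": finger opening in m.
Only numpy, scipy, OpenCV 4.12 (cv2) and the standard library are available. Lean on these libraries where they do the work, as an engineer would, in place of code of your own. Each camera call takes 0.05 s, during which the arm holds its last target. There are 200 camera calls.

### The job

The measurement is finished: take the probe off the sample disc. First throw the upright ball-ended load lever into the one notch of its quadrant and leave its rod standing in the middle of that gap; then raise the lift lever on the head all the way up to its stop and let go. Leave the disc lying on the stage and the other things on the bench where they are.

Things in the scene. Friction and masses are not known exactly. Their poses are not given: they have to be found in the camera images.
- station: Contact-probe station, fixed: grey base plate 170 (x) by 320 (y) by 15 mm, centred at y = +40 mm; brass column at y = +10 mm; brass head 70 mm (x), y = -90 to +45 mm, 150 to 210 mm high. Origin on the bench below the head; z up. The load lever in its quadrant stands at the +y end; the lift lever sticks out of the head along -y.
- lift_lever (a joint): Lift lever on the head's -y end, stiff (about 2 to 3 N at the knob), stays where it is left. rad: 0 = lowest, 0.52 below level (probe down at the disc, 0.6 to 2 mm over its top); grows as the knob rises; upper stop at 1.15, 0.63 above level. Its hinge is along the station's x through point lift_pivot.
- lift_knob (a point): Centre of the lift lever's white barrel knob, a cylinder 18 mm across and 24 mm long, lying along the station's x (flat ends at x = +-12 mm); 110 mm from lift_pivot on a 10 mm round steel rod.
- lift_pivot (a point): Centre of the lift lever's hinge, at (0, -100, 160) mm in the station frame, in a steel fork on the end of the head.
- load_lever (a joint): Load lever, stays where it is left (about 1 N at the ball). rad: 0 = leaning 0.72 rad from upright towards the station's -x, grows as it swings towards +x, upright at 0.72, in the middle of the notch at 1.00, far stop at 1.44. Its hinge is along the station's y through point load_pivot.
- load_knob (a point): Centre of the load lever's white ball, 27 mm across, 105 mm from load_pivot on an 8 mm steel rod.
- load_pivot (a point): Centre of the load lever's hinge, at (0, 145, 45) mm in the station frame, in a black block, between two upright aluminium quadrant plates (fans of 58 mm radius, 5 mm thick, 21 mm clear between them, 31 mm over both).
- notch (a point): Middle of the one notch in the rims of both quadrant plates, 50 mm from load_pivot, 0.28 rad from upright towards the station's +x; the notch is about 20 mm wide and 16 mm deep. The lever is in the notch when its rod passes through this point.
- disc: Loose sample disc, aluminium, 40 mm across, 6 mm thick, lying on the round steel stage (56 mm across, top 40 mm above the bench) under the probe, at (0, -62) mm in the station frame. Origin at the centre of its underside.
- probe_tip (a point): Lower tip of the steel probe (23 mm across) that slides upright through the head above the disc; the lift lever raises it by up to 26 mm.
- beaker: Glass beaker, 84 mm across, 100 mm high, bystander. Origin under its centre.
- tube_rack: Yellow tube rack, 70 by 150 mm, 90 mm high with tubes, bystander. Origin under its centre.
- pipette: Pipette lying on the bench, about 250 mm long, 26 mm thick, along its own x, bystander. Origin below its handle's middle.
- stage_top (a point): Centre of the top of the round steel stage, at (0, -62, 40) mm in the station frame; the disc lies on it.

How it is judged:
On the way, in this order (a step that is already met when the one before it is completed fails the run):
1. the load lever stands in the notch (value of joint load_lever between 0.88 and 1.12 rad and value of joint lift_lever below 0.4 rad), for 0.3 s.
2. with the load lever in the notch, the lift lever is raised to its stop (value of joint load_lever between 0.88 and 1.12 rad and value of joint lift_lever above 1 rad), for 0.2 s.
At the end, for the whole second after the job is handed in: Load lever within 0.12 rad of the middle of the notch (joint 0.88 to 1.12), lift lever raised above 1.0 rad (stop at 1.15) so that the probe tip is more than 20 mm above the disc's underside, the disc at rest on the stage within 12 mm of its centre, nothing held (all of step 2 and z of probe_tip in the frame of disc above 0.02 m and horizontal distance between disc and stage_top below 0.012 m and z of disc in the frame of station above 0.037 m and linear speed of disc below 0.02 m/s); the robot touches nothing.
It fails at once if the lift lever is raised while the load lever is not in the notch (value of joint lift_lever above 0.5 rad and not (value of joint load_lever between 0.88 and 1.12 rad)).
It fails at once if a bystander is pushed more than 20 mm (distance of any of beaker, tube_rack, pipette from where it was at the start of the episode above 0.02 m).
It also fails if it takes over 51 s, if anything falls off the work surface, if the arm or the gripper's body presses on something with over 40 N, if the wrist force passes 120 N, or if a joint passes its speed limit or range.

## Working session

There is one attempt and no reset: what is moved stays moved. The work goes in short steps, Python scripts to look and compute and a tool call to move; the robot and the scene stay as the last step left them, time stands still between calls to the robot, and variables do not carry over. Pictures are saved under pics/ and viewed, about 8 in all and at most 12, crops included, and the job is handed in when it is done.

Besides the shell and the picture viewer there is one more tool, called after "Call:" in YAML: its name, and indented under it one key for each argument. move_arm: Moves the arm, as the interface text tells. Its arguments: {"type":"object","properties":{"targets":{"type":"array"}},"required":["targets"]}

```bash
mkdir -p pics
python3 - <<'E'
from bench import status, viewer
import cv2
for n in("side","top"):
    im=viewer.snapshot(n); cv2.imwrite(f"pics/{n}0.png",im[:,:,::-1])
    c=viewer.camera_model(n); print(n,c)
print(status.get_obs())
E
```

```text
side {'K': array([[412.73978532,   0.        , 319.93875422],
       [  0.        , 412.73978532, 192.56824921],
       [  0.        ,   0.        ,   1.        ]]), 'D': array([0.01878563, 0.        , 0.        , 0.        , 0.        ]), 'xyz': array([ 0.30806951, -0.76461267,  0.86072449]), 'attitude': array([ 0.81487122,  0.02050306, -0.34675905])}
top {'K': array([[506.58018494,   0.        , 326.68475029],
       [  0.        , 506.58018494, 195.13761289],
       [  0.        ,   0.        ,   1.        ]]), 'D': array([-0.12070443,  0.        ,  0.        ,  0.        ,  0.        ]), 'xyz': array([ 0.41884594, -0.01171573,  1.69191316]), 'attitude': array([ 0.09503494,  0.00233498, -1.59076816])}
{'time': 0.1, 'joint_positions': array([ 1.17088899e+00,  8.78535462e-02,  1.37211137e+00,  2.46483819e-05,
        1.68358915e+00, -1.03097341e-01]), 'qvel': array([ 0.00028723, -0.00180502, -0.00517021,  0.00083708,  0.00028941,
        0.00187553]), 'joint_torque': array([ 2.65167662e-03, -3.41254342e+01, -3.03300726e+01,  7.19626760e-02,
        3.05264269e-02, -1.10351091e-04]), 'tool_pos': array([0.16065929, 0.52549204, 0.20443209]), 'ee_rot': array([-3.13964418e+00, -2.26224909e-04,  2.84478518e+00]), 'wrist_force': array([-0.25923766, -0.07676937,  0.51536464]), 'wrist_torque': array([ 0.01940627,  0.0123337 , -0.04791062]), 'width': 0.0936662904896106}
```

View pics/side0.png

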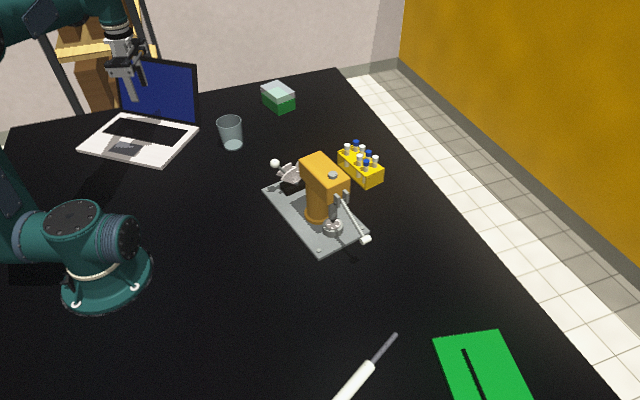

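View pics/top0.png

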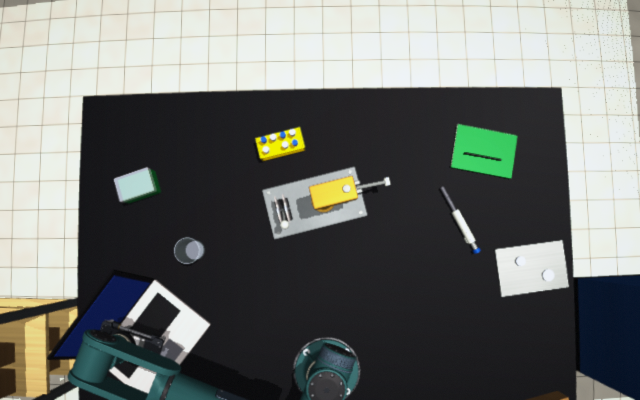

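The side view shows the load ball at about (275,163) and the lift knob at (365,239). In the top view the plate corners are about (263,189), (355,168), (367,215) and (275,238), the ball is at (284,224) and the lift knob at (387,181). The rack is beyond the station in +x.

```bash
cat > h.py <<'E'
import numpy as np, cv2
from scipy.spatial.transform import Rotation as R
from bench import status, viewer
def ray(n,p):
    c=viewer.camera_model(n); u=cv2.undistortPoints(np.array([[p]],float),c["K"],c["D"])[0,0]
    A=R.from_euler("xyz",c["attitude"]).as_matrix(); d=A@[u[0],-u[1],-1]; return c["xyz"],d/np.linalg.norm(d)
def plane(n,p,z):
    o,d=ray(n,p); return o+d*(z-o[2])/d[2]
def proj(n,P):
    c=viewer.camera_model(n);A=R.from_euler("xyz",c["attitude"]).as_matrix()
    q=(np.atleast_2d(P)-c["xyz"])@A*[1,-1,-1]
    return cv2.projectPoints(q,np.zeros(3),np.zeros(3),c["K"],c["D"])[0][:,0]
def tri(p,q):
    o,d=ray("side",p);o2,e=ray("top",q)
    s=np.linalg.lstsq(np.c_[d,-e],o2-o,rcond=None)[0];a=o+s[0]*d;b=o2+s[1]*e
    return (a+b)/2,np.linalg.norm(a-b)
def white(im,x,y,r=14):
    m=(im.min(2)>150).astype(np.uint8); n,l,s,c=cv2.connectedComponentsWithStats(m)
    return [(c[i].round(1),s[i,4],s[i,:4]) for i in range(1,n) if abs(c[i]-[x,y]).max()<r and s[i,4]>8]
E
python3 - <<'E'
from h import *
S=cv2.imread("pics/side0.png");T=cv2.imread("pics/top0.png")
C=[plane("top",p,.015) for p in[(263,189),(355,168),(367,215),(275,238)]]
C=np.array(C);print(C.round(3),np.linalg.norm(np.roll(C,-1,0)-C,axis=1).round(3))
for n,im,pts in(("side",S,[(275,163),(365,239)]),("top",T,[(284,224),(387,181)])):
    for p in pts: print(n,white(im,*p))
m=np.hstack([cv2.resize(S[130:280,240:400],None,fx=2.4,fy=2.4,interpolation=2),cv2.resize(T[150:250,255:405],None,fx=2.4,fy=2.4,interpolation=2)[:360] if 0 else cv2.copyMakeBorder(cv2.resize(T[150:250,255:405],None,fx=2.6,fy=2.6,interpolation=2),0,100,0,0,0)])
cv2.imwrite("pics/c.png",m)
E
```

```text
[[ 0.604  0.201  0.015]
 [ 0.668 -0.107  0.015]
 [ 0.51  -0.143  0.015]
 [ 0.44   0.163  0.015]] [0.315 0.162 0.314 0.168]
side [(array([274.2, 162.2]), np.int32(57), array([270, 159,   9,   8], dtype=int32)), (array([285.6, 165.3]), np.int32(18), array([282, 163,   9,   6], dtype=int32)), (array([285.1, 174.9]), np.int32(90), array([268, 166,  31,  21], dtype=int32))]
side [(array([358.7, 225.7]), np.int32(248), array([341, 199,  31,  45], dtype=int32))]
top []
top [(array([378. , 182.8]), np.int32(89), array([357, 177,  33,  11], dtype=int32))]
```

View pics/c.png

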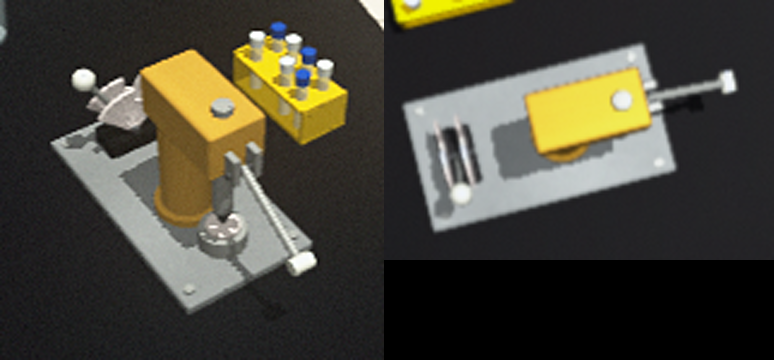

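The crop puts the ball at side (274.6,163.3) and top (284.2,224.2), and the knob at side (365.4,239.6) and top (386.9,181.9). The load lever leans towards -x.

Run:
```python
from h import *
T=cv2.imread("pics/top0.png").astype(int)
C=np.array([plane("top",p,.015) for p in[(263,189),(355,168),(367,215),(275,238)]])
yd=(C[0]-C[1]+C[3]-C[2]);yaw=np.arctan2(-yd[0],yd[1]);M=R.from_euler("z",yaw).as_matrix()
o=C.mean(0)-M@[0,.04,0];o[2]=0;print("yaw",yaw,"o",o)
for n,a,b in(("ball",(274.6,163.3),(284.2,224.2)),("knob",(365.4,239.6),(386.9,181.9))):
    P,g=tri(a,b);print(n,P.round(4),g.round(4),"st",((P-o)@M).round(4))
q=M@[0,.145,.045]+o
L=lambda a:M@[.105*np.sin(a-.72),.145,.045+.105*np.cos(a-.72)]+o
K=lambda b:M@[0,-.1-.11*np.cos(b-.52),.16+.11*np.sin(b-.52)]+o
for a in(0,.1,.2,.3): print(a,proj("side",L(a)),proj("top",L(a)))
print(proj("side",K(0)),proj("top",K(0)),K(0),L(0))
# head top corners check
print(proj("top",[M@[x,y,.21]+o for x in(-.035,.035) for y in(-.09,.045)]).round(0))
```

```text
yaw 0.215352528970402 o [ 0.5638809  -0.01083813  0.        ]
ball [0.4793 0.1215 0.135 ] 0.0018 st [-0.0544  0.1474  0.135 ]
knob [ 0.6083 -0.2016  0.111 ] 0.0014 st [ 0.0026 -0.1958  0.111 ]
0 [[270.95448712 168.6677812 ]] [[286.29407846 229.12500707]]
0.1 [[273.35193348 165.81396025]] [[285.51653948 226.46758293]]
0.2 [[275.97840876 163.11497706]] [[284.71218471 223.60784467]]
0.3 [[278.80238109 160.60379065]] [[283.89035089 220.57771479]]
[[363.98436815 241.55633073]] [[386.84571468 182.72859334]] [ 0.60564912 -0.20178333  0.10534318] [0.46525945 0.1160175  0.1239396 ]
[[359. 198.]
 [314. 209.]
 [353. 175.]
 [309. 186.]]
```

Call:
move_arm:
  targets:
    - [[-50,-40,0],[0,0,-5],-1]
    - [[-100,-80,0],[0,0,-10],-1]
    - [[-150,-120,0],[0,0,-15],-1]
    - [[-200,-160,0],[0,0,-20],-1]
    - [[-250,-205,0],[0,0,-25],-1]
    - [[-300,-245,0],[0,0,-29.3],-1]
    - [[-345,-283,0],[0,0,-29.3],-1]
    - [[-383,-315,0],[0,0,-29.3],-1]
    - [[-383,-315,0],[0,0,-29.3],-1]
    - [[-383,-315,0],[0,0,-29.3],-1]
    - [[-383,-315,0],[0,0,-29.3],-1]
    - [[-383,-315,0],[0,0,-29.3],-1]

```text
time: 1.6
tool_pos: [0.4344, 0.114, 0.2056]
ee_rot: [3.141, 0.0, -2.924]
wrist_force: [0.3, -0.5, -0.0]
width: 0.0004
```

Call:
move_arm:
  targets:
    - [[0,0,40],[0,0,0],-1]
    - [[0,0,77],[0,0,0],-1]
    - [[-10,0,77],[0,0,0],-1]
    - [[-20,0,77],[0,0,0],-1]
    - [[-27,0,77],[0,0,0],-1]
    - [[-34,0,77],[0,0,0],-1]
    - [[-41,0,77],[0,0,0],-1]
    - [[-48,0,77],[0,0,0],-1]
    - [[-55,0,77],[0,0,0],-1]
    - [[-62,0,77],[0,0,0],-1]
    - [[-69,0,77],[0,0,0],-1]
    - [[-76,0,77],[0,0,0],-1]
    - [[-82,0,77],[0,0,0],-1]
    - [[-87,0,77],[0,0,0],-1]
    - [[-91,0,77],[0,0,0],-1]
    - [[-94,0,77],[0,0,0],-1]
    - [[-95,0,77],[0,0,0],-1]
    - [[-95,0,77],[0,0,0],-1]

```text
time: 3.85
tool_pos: [0.5278, 0.133, 0.1284]
ee_rot: [3.141, 0.0, -2.927]
wrist_force: [-1.1, 1.1, 0.2]
width: 0.0005
```

Run:
```python
from h import *
ims=[viewer.snapshot(n)[:,:,::-1] for n in("side","top")]
for n,i in zip(("side","top"),ims): cv2.imwrite(f"pics/{n}1.png",i)
S,T=ims
cv2.imwrite("pics/c1.png",np.hstack([cv2.resize(S[110:210,230:330],None,fx=4,fy=4,interpolation=2),cv2.resize(T[150:250,245:345],None,fx=4,fy=4,interpolation=2)]))
M=R.from_euler("z",.2154).as_matrix();o=np.array([.564,-.009,0])
for a in(.8,.9,1,1.1):
    L=M@[.105*np.sin(a-.72),.145,.045+.105*np.cos(a-.72)]+o
    print(a,proj("side",L),proj("top",L))
```

```text
0.8 [[294.46298186 151.42202747]] [[279.26346935 204.1338968 ]]
0.9 [[297.69432523 150.5505344 ]] [[278.54331251 200.87221368]]
1 [[300.86072829 149.99909979]] [[277.87258775 197.70988863]]
1.1 [[303.9267797  149.76959767]] [[277.25889921 194.68388801]]
```

View pics/c1.png

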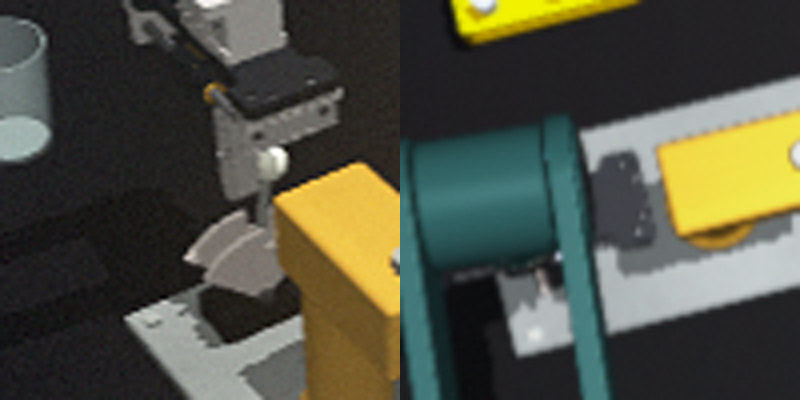

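Ball at side (298,150.2), so the joint is about 0.91. I'll push 9 mm further, back off and look.

Call:
move_arm:
  targets:
    - [[-3,0,0],[0,0,0],-1]
    - [[-6,0,0],[0,0,0],-1]
    - [[-9,0,0],[0,0,0],-1]
    - [[-9,0,0],[0,0,0],-1]
    - [[-9,0,0],[0,0,0],-1]
    - [[10,0,0],[0,0,0],-1]
    - [[50,0,0],[0,0,0],-1]
    - [[100,0,-20],[0,0,0],-1]
    - [[150,0,-80],[0,0,0],-1]
    - [[180,0,-130],[0,0,0],-1]
    - [[180,0,-130],[0,0,0],-1]
    - [[180,0,-130],[0,0,0],-1]

```text
time: 5.45
tool_pos: [0.3525, 0.0947, 0.2593]
ee_rot: [-3.141, 0.003, -2.927]
wrist_force: [-0.0, -0.4, 0.4]
width: 0.0007
```

Run:
```python
from h import *
ims=[viewer.snapshot(n)[:,:,::-1] for n in("side","top")]
for n,i in zip(("side","top"),ims): cv2.imwrite(f"pics/{n}2.png",i)
S,T=ims
cv2.imwrite("pics/c2.png",np.hstack([cv2.resize(S[110:210,250:350],None,fx=4,fy=4,interpolation=2),cv2.resize(T[150:250,245:345],None,fx=4,fy=4,interpolation=2)]))
print(white(S,300,150,5),white(T,278,198,6))
```

```text
[(array([299.5, 148.9]), np.int32(51), array([296, 146,   8,   7], dtype=int32))] []
```

View pics/c2.png

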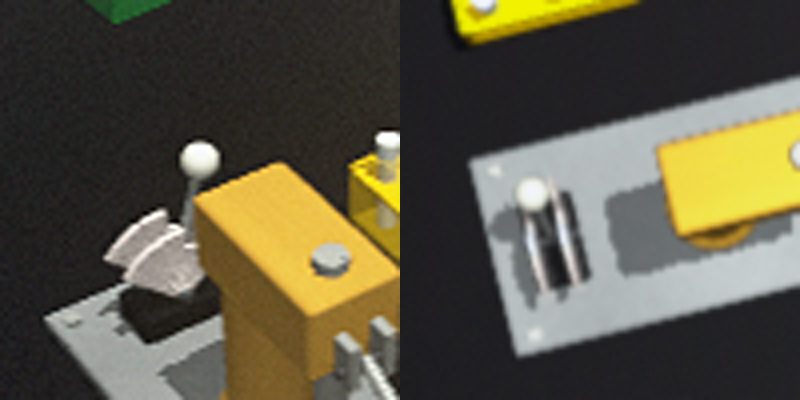

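Ball at side (300,149.8) and top (277.8,198.3), so the joint is about 0.975, close to the middle of the notch. Next I'll move above the lift knob.

Call:
move_arm:
  targets:
    - [[-19,-35,0],[0,0,10],1]
    - [[-37,-70,0],[0,0,20],1]
    - [[-56,-104,0],[0,0,30],1]
    - [[-74,-138,0],[0,0,40],1]
    - [[-93,-172,0],[0,0,50],1]
    - [[-112,-207,0],[0,0,60],1]
    - [[-130,-242,0],[0,0,70],1]
    - [[-149,-277,0],[0,0,80],1]
    - [[-167,-310,0],[0,0,90],1]
    - [[-185,-344,0],[0,0,90],1]
    - [[-185,-344,0],[0,0,90],1]
    - [[-185,-344,0],[0,0,90],1]
    - [[-185,-344,0],[0,0,90],1]

```text
time: 7.18
tool_pos: [0.6056, -0.2011, 0.2583]
ee_rot: [-3.141, -0.001, 1.786]
wrist_force: [-0.3, 0.2, 0.1]
width: 0.0939
```

Run:
```python
from h import *
print(status.get_obs()["joint_positions"].round(3))
S=viewer.snapshot("side")[:,:,::-1]
cv2.imwrite("pics/c3.png",cv2.resize(S[120:280,270:430],None,fx=3,fy=3,interpolation=2))
```

```text
[-0.41   0.286  1.036  0.     1.82  -0.625]
```

View pics/c3.png

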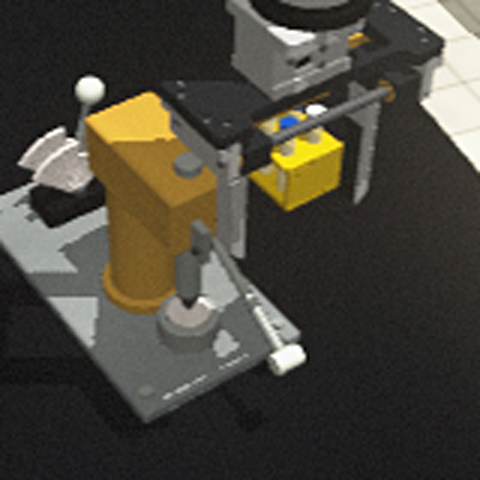

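Call:
move_arm:
  targets:
    - [[0,1,50],[0,0,0],1]
    - [[0,1,100],[0,0,0],1]
    - [[0,1,135],[0,0,0],1]
    - [[0,1,155],[0,0,0],1]
    - [[0,1,167],[0,0,0],1]
    - [[0,1,167],[0,0,0],1]
    - [[0,1,167],[0,0,0],0]
    - [[0,1,167],[0,0,0],-0.2]
    - [[0,1,167],[0,0,0],-0.4]
    - [[0,1,167],[0,0,0],-0.6]
    - [[0,1,167],[0,0,0],-1]
    - [[0,1,167],[0,0,0],-1]
    - [[0,1,167],[0,0,0],-1]

```text
time: 8.85
tool_pos: [0.6078, -0.2017, 0.0915]
ee_rot: [3.139, 0.0, 1.786]
wrist_force: [8.7, 1.4, -2.4]
width: 0.0273
```

Run:
```python
from h import *
o=status.get_obs();print(o["width"],o["wrist_force"])
S=viewer.snapshot("side")[:,:,::-1]
cv2.imwrite("pics/c4.png",cv2.resize(S[140:280,290:430],None,fx=3,fy=3,interpolation=2))
```

```text
0.02731868471619273 [ 8.6631235   1.40680498 -2.3518991 ]
```

View pics/c4.png

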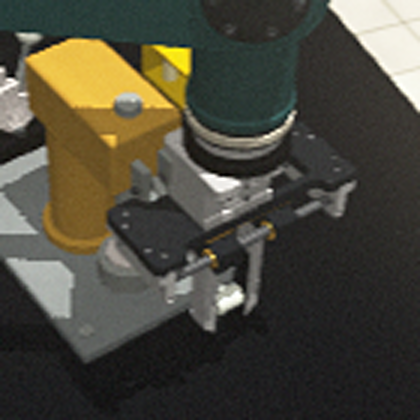

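The knob is between the pads. The opening is 27 mm against the knob's 24 mm, with 9 N along +x, so the grip is about 1.5 mm off centre. I'll shift by that and let it close.

Call:
move_arm:
  targets:
    - [[0,1,0],[0,0,0],-1]
    - [[0,1.6,0],[0,0,0],-1]
    - [[0,1.6,0],[0,0,0],-1]
    - [[0,1.6,0],[0,0,0],-1]
    - [[0,1.6,0],[0,0,0],-1]

```text
time: 9.52
tool_pos: [0.6096, -0.2015, 0.0917]
ee_rot: [3.139, 0.001, 1.786]
wrist_force: [5.7, 0.3, -1.6]
width: 0.0242
```

Call:
move_arm:
  targets:
    - [[-2.9,1,-6],[0,0,0],-1]
    - [[-5.4,1,-12.4],[0,0,0],-1]
    - [[-7.9,1,-20],[0,0,0],-1]
    - [[-9.9,1,-28.2],[0,0,0],-1]
    - [[-11.2,1,-36.3],[0,0,0],-1]
    - [[-12,1,-44.6],[0,0,0],-1]
    - [[-12,1,-44.6],[0,0,0],-1]

```text
time: 10.4
tool_pos: [0.6122, -0.2123, 0.1363]
ee_rot: [3.141, -0.001, 1.786]
wrist_force: [2.8, 2.1, -0.3]
width: 0.0241
```

Call:
move_arm:
  targets:
    - [[0,0,-8.3],[0,0,0],-1]
    - [[0.4,0,-16.5],[0,0,0],-1]
    - [[1.5,0,-24.7],[0,0,0],-1]
    - [[3.3,0,-32.7],[0,0,0],-1]
    - [[5.6,0,-40.6],[0,0,0],-1]
    - [[8.6,0,-48.3],[0,0,0],-1]
    - [[13.4,0,-58.2],[0,0,0],-1]
    - [[17.9,0,-65.8],[0,0,0],-1]
    - [[17.9,0,-65.8],[0,0,0],-1]
    - [[20.4,0,-69.4],[0,0,0],-1]
    - [[20.4,0,-69.4],[0,0,0],-1]
    - [[20.4,0,-69.4],[0,0,0],-1]

```text
time: 11.9
tool_pos: [0.6078, -0.1935, 0.2052]
ee_rot: [3.142, 0.0, 1.785]
wrist_force: [5.1, -0.5, -3.1]
width: 0.0241
```

Call:
move_arm:
  targets:
    - [[1,0,-1.5],[0,0,0],-1]
    - [[1.5,0,-2],[0,0,0],-1]
    - [[1.5,0,-2],[0,0,0],-1]

```text
time: 12.28
tool_pos: [0.6075, -0.1922, 0.207]
ee_rot: [-3.142, 0.001, 1.785]
wrist_force: [5.0, -0.8, -3.6]
width: 0.0239
```

Call:
move_arm:
  targets:
    - [[0,0,0],[0,0,0],0]
    - [[0,0,0],[0,0,0],1]
    - [[0,0,0],[0,0,0],1]
    - [[0,0,0],[0,0,0],1]
    - [[0,0,0],[0,0,0],1]
    - [[0,0,0],[0,0,0],1]
    - [[0,0,-30],[0,0,0],1]
    - [[0,0,-70],[0,0,0],1]
    - [[-50,-40,-80],[0,0,0],1]
    - [[-100,-80,-80],[0,0,0],1]
    - [[-140,-130,-80],[0,0,0],1]
    - [[-140,-180,-80],[0,0,0],1]
    - [[-140,-200,-80],[0,0,0],1]
    - [[-140,-200,-80],[0,0,0],1]

```text
time: 14.02
tool_pos: [0.4413, -0.3712, 0.2882]
ee_rot: [3.14, 0.001, 1.784]
wrist_force: [0.1, 0.9, 0.3]
width: 0.0936
```

Run:
```python
from h import *
S,T=[viewer.snapshot(n)[:,:,::-1] for n in("side","top")]
cv2.imwrite("pics/c5.png",np.hstack([cv2.resize(S[130:270,250:390],None,fx=2.8,fy=2.8,interpolation=2),cv2.resize(T[120:260,255:395],None,fx=2.8,fy=2.8,interpolation=2)]))
M=R.from_euler("z",.2154).as_matrix();o=np.array([.565,-.009,0])
for b in(.95,1.05,1.15): P=M@[0,-.1-.11*np.cos(b-.52),.16+.11*np.sin(b-.52)]+o;print(b,proj("side",P),proj("top",P))
D=M@[0,-.062,.046]+o;print("disc",proj("side",D))
```

```text
0.95 [[367.75093141 212.5180249 ]] [[391.61392155 177.96357804]]
1.05 [[366.60613774 208.01664527]] [[390.36122176 177.93545078]]
1.15 [[365.17654786 203.40478651]] [[388.75540423 178.0062364 ]]
disc [[332.90708997 222.95676634]]
```

View pics/c5.png

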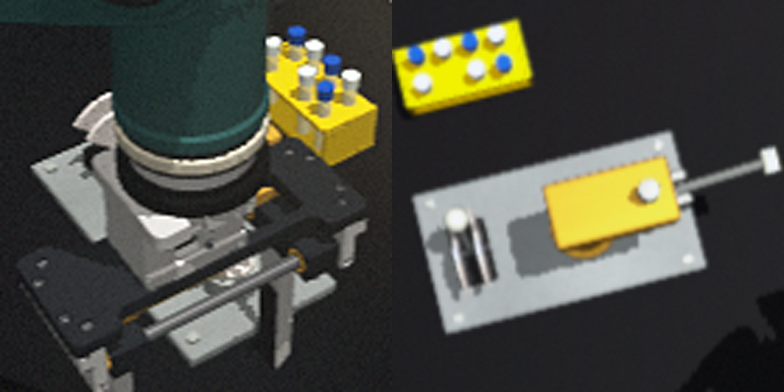

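The top view shows the knob at about (390,177), raised, and the ball unmoved. The arm blocks the side view, so I'll move it aside for one clean check.

Call:
move_arm:
  targets:
    - [[0,-50,0],[0,0,0],1]
    - [[0,-100,-20],[0,0,0],1]
    - [[40,-140,-50],[0,0,0],1]
    - [[80,-160,-80],[0,0,0],1]
    - [[120,-160,-100],[0,0,0],1]
    - [[158,-160,-100],[0,0,0],1]
    - [[158,-160,-100],[0,0,0],1]
    - [[158,-160,-100],[0,0,0],1]
    - [[158,-160,-100],[0,0,0],1]

```text
time: 15.25
tool_pos: [0.2524, -0.2514, 0.3865]
ee_rot: [-3.141, -0.002, 1.786]
wrist_force: [0.0, 0.2, -0.1]
width: 0.0939
```

Run:
```python
from h import *
S,T=[viewer.snapshot(n)[:,:,::-1] for n in("side","top")]
cv2.imwrite("pics/c6.png",np.hstack([cv2.resize(S[130:270,250:390],None,fx=2.8,fy=2.8,interpolation=2),cv2.resize(T[120:260,255:395],None,fx=2.8,fy=2.8,interpolation=2)]))
```

```text
(no output)
```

View pics/c6.png

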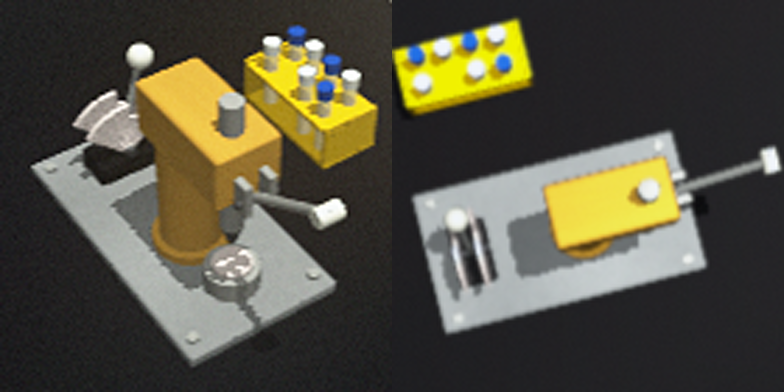

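Run:
```python
from h import *
M=R.from_euler("z",.2154).as_matrix();o=np.array([.565,-.009,0])
for s,t in(((367.1,206.1),(390,177.2)),((300,150),(277.9,198.3))):
    P,g=tri(s,t);q=(P-o)@M;print(P.round(4),g.round(4),q.round(4))
    print("lift",np.arctan2(q[2]-.16,-.1-q[1])+.52,"load",np.arctan2(q[0],q[2]-.045)+.72)
```

```text
[ 0.6083 -0.1979  0.2195] 0.0001 [ 0.0019 -0.1938  0.2195]
lift 1.0856148219583897 load 0.7311344911813628
[0.5591 0.1388 0.1466] 0.0007 [0.0259 0.1456 0.1466]
lift -2.5672171540655775 load 0.9692607530617137
```

Triangulation gives load 0.97 and lift about 1.09. The lift clears the 1.0 threshold, but it may be short of its stop. There is plenty of time left, so I'll grip the knob again and press it home.

Call:
move_arm:
  targets:
    - [[-3,50,10],[0,0,0],1]
    - [[-7,105,25],[0,0,0],1]
    - [[-10,160,40],[0,0,0],1]
    - [[-14,215,50],[0,0,0],1]
    - [[-17,270,60],[0,0,0],1]
    - [[-20,320,66],[0,0,0],1]
    - [[-23,360,66],[0,0,0],1]
    - [[-23,360,66],[0,0,0],1]
    - [[-23,360,66],[0,0,0],1]
    - [[-23,360,110],[0,0,0],1]
    - [[-23,360,150],[0,0,0],1]
    - [[-23,360,175],[0,0,0],1]
    - [[-23,360,186],[0,0,0],1]
    - [[-23,360,186],[0,0,0],1]
    - [[-23,360,186],[0,0,0],1]

```text
time: 17.23
tool_pos: [0.6089, -0.197, 0.2037]
ee_rot: [3.139, 0.002, 1.785]
wrist_force: [-0.7, 0.3, 0.5]
width: 0.0938
```

Call:
move_arm:
  targets:
    - [[0,0,0],[0,0,0],0]
    - [[0,0,0],[0,0,0],-0.4]
    - [[0,0,0],[0,0,0],-0.6]
    - [[0,0,0],[0,0,0],-1]
    - [[0,0,0],[0,0,0],-1]
    - [[0,0,0],[0,0,0],-1]
    - [[0,0,0],[0,0,0],-1]
    - [[0,0,0],[0,0,0],-1]

```text
time: 18.23
tool_pos: [0.6086, -0.1965, 0.2014]
ee_rot: [3.141, -0.0, 1.786]
wrist_force: [-0.1, -0.1, -0.1]
width: 0.0238
```

Call:
move_arm:
  targets:
    - [[1.2,0,-2],[0,0,0],-1]
    - [[2.6,0,-4],[0,0,0],-1]
    - [[2.6,0,-4],[0,0,0],-1]
    - [[4,0,-6],[0,0,0],-1]
    - [[4,0,-6],[0,0,0],-1]

```text
time: 18.85
tool_pos: [0.6075, -0.1923, 0.2075]
ee_rot: [-3.142, -0.001, 1.786]
wrist_force: [2.6, -0.1, -3.6]
width: 0.024
```

Call:
move_arm:
  targets:
    - [[1.2,0,-2],[0,0,0],-1]
    - [[1.2,0,-2],[0,0,0],-1]
    - [[2.4,0,-4],[0,0,0],-1]
    - [[2.4,0,-4],[0,0,0],-1]

```text
time: 19.35
tool_pos: [0.6071, -0.1909, 0.2094]
ee_rot: [-3.14, 0.0, 1.785]
wrist_force: [3.8, -3.0, -10.5]
width: 0.0234
```

The force rose to 10 N and the rise stalled, so the lever is at its stop. I'll release and retreat.

Call:
move_arm:
  targets:
    - [[0,0,0],[0,0,0],0]
    - [[0,0,0],[0,0,0],1]
    - [[0,0,0],[0,0,0],1]
    - [[0,0,0],[0,0,0],1]
    - [[0,0,0],[0,0,0],1]
    - [[0,0,0],[0,0,0],1]
    - [[0,0,-30],[0,0,0],1]
    - [[0,0,-70],[0,0,0],1]
    - [[0,0,-120],[0,0,0],1]
    - [[5,-50,-140],[0,0,0],1]
    - [[8,-105,-160],[0,0,0],1]
    - [[12,-160,-180],[0,0,0],1]
    - [[15,-215,-180],[0,0,0],1]
    - [[18,-270,-180],[0,0,0],1]
    - [[20,-320,-180],[0,0,0],1]
    - [[23,-360,-180],[0,0,0],1]
    - [[23,-360,-180],[0,0,0],1]
    - [[23,-360,-180],[0,0,0],1]
    - [[23,-360,-180],[0,0,0],1]

```text
time: 21.72
tool_pos: [0.2513, -0.2444, 0.3911]
ee_rot: [-3.141, -0.001, 1.787]
wrist_force: [0.5, -0.1, 0.4]
width: 0.0939
```

Run:
```python
from h import *
S,T=[viewer.snapshot(n)[:,:,::-1] for n in("side","top")]
cv2.imwrite("pics/c7.png",np.hstack([cv2.resize(S[130:270,250:390],None,fx=2.8,fy=2.8,interpolation=2),cv2.resize(T[120:260,255:395],None,fx=2.8,fy=2.8,interpolation=2)]))
```

```text
(no output)
```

View pics/c7.png

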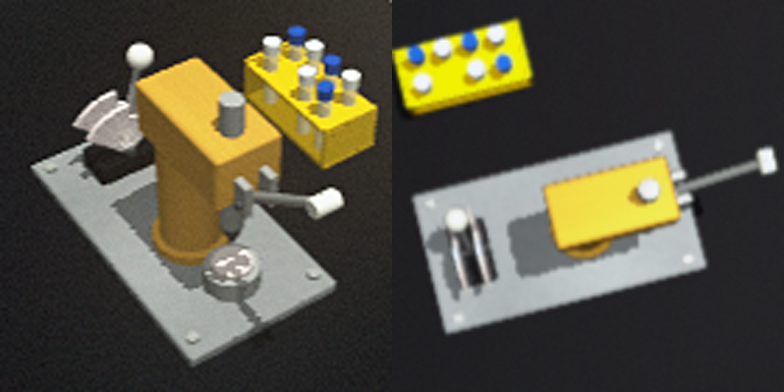

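The side knob is now at about (366,203), which matches the prediction for 1.15 rad, (365,203.4). The ball is unmoved, the disc is on the stage, and the rack is where it was.

```bash
python3 -c "
from bench import order; print(order.close_job())"
```

```text
the job is handed in; nothing more can be done
None
```

The probe is off the disc and the job is handed in, about 22 s into the 51 s allowed.

- **Load lever:** I pushed its ball into the notch with shut fingers. My last measurement, by triangulation, was 0.97 rad (allowed 0.88 to 1.12), and the ball looked unmoved in the final picture.
- **Lift lever:** I gripped the knob and raised it along its arc. The first lift measured only about 1.09 rad, short of the stop at 1.15. I gripped it again and raised it until the force rose to about 10 N and the movement stalled. After release, the knob's pixel position matched the prediction for 1.15 rad.
- **Final picture:** the disc lies on the stage, the tube rack is where it was, and the gripper is open and clear of everything. The beaker and the pipette were outside the last close-up; the arm's planned path kept clear of them.

No check failed at the end. The only disagreement was the first lift, where the tool height suggested the stop but the cameras showed it short.

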